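Hold the pack tester's cover open for pin cleaning

ROBOT

A 6-joint arm with a two-finger parallel gripper is mounted at the origin on the work surface. World frame = base frame: x ahead of the robot, y to its left, z up, the work surface at z = 0. Lengths are in m, angles in rad, forces in N, time in s.
With the tool pointing down it reaches from about 0.325 to 0.9 m from the base axis. Payload 6.1 kg.
Tool frame: the origin (TCP) lies midway between the tips of the shut fingers; the grasp point (between the pads) lies 19 mm behind it; x points along the fingers, y is the direction in which the jaws open and shut, and the axes are right-handed (so a half turn about x gives the same grasp; the last joint's range is limited). The gripper opens to 85 mm and grips with 20 to 120 N. Pads are 22 mm wide; open, the fingers measure 114 mm over their backs; the gripper's body (76 mm by 85 mm) begins 54 mm behind the grasp point. The pads swing forward as they close: fully open they stand 13 mm farther back than shut.
Start: joints at [1.171, 0.22, 1.526, -0, 1.395, -0.126], TCP at [0.169, 0.602, 0.198] pointing down, gripper open.
Joint ranges: [-2.98, 2.98], [-0.91, 2.08], [0.09, 2.57], [-1.24, 4.39], [0.2, 2.65], [-2.68, 2.68]. Speed limits (rad/s): [2.57, 2.57, 3.01, 3.14, 3.14, 3.14].

INTERFACE

Orientations are given as [roll, pitch, yaw] about the fixed x, y, z axes, in that order (R = Rz(yaw) Ry(pitch) Rx(roll)).
In Python, from plant import movep, move_l, set_joints, gripper_to, hold, inverse_kinematics, observe, get_image, get_calibration, Unreachable, job_done gives the robot as it stands. Calls block until the motion is done:
- movep(position, orientation): joint-space move of the TCP to a pose.
- move_l(position, feed=0.15, rotation=None, max_force=None): straight line of the TCP; rotation=None keeps the orientation; feed is the mean speed in m/s. With max_force (N) it stops when the force on the tool has changed by that much, and returns True; else False.
- set_joints(angles): joint-space move.
- gripper_to(opening, f_grip=None): finger opening in m; f_grip is the grip in N (None keeps the last); returns when the fingers have stopped.
- hold(seconds).
- inverse_kinematics(position, orientation): joint angles nearest the present ones, or None.
- observe(): the state.
- get_image(name): name is "side" or "top"; returns (picture, depth): 420x560x3 uint8, red, green, blue; 420x560 float32, m along the optical axis (not along the pixel's ray), 0 where there is no reading.
- get_calibration(name): a dict with "intrinsics" (3x3 intrinsics, pixels), "dist_coeffs" ([k1, k2, p1, p2, k3] as OpenCV has them; the pictures are not rectified), "world_from_camera" (4x4, takes a point from camera to world coordinates). Camera axes: x right, y down, z forward; pixel columns grow to the right and rows downward; lengths in m; the calibration is good to about 2 mm. A picture is of the moment at which its call begins. get_calibration takes no time and is no camera call.
A pose or a line that the arm cannot do raises Unreachable and nothing moves.
- job_done(): hands the job in, once; it reports no verdict.
The state is a dict: "time_s": time; "q": joint angles; "joint_velocities": joint speeds; "joint_torque": joint torques, N m; "eef_pos": TCP position; "tcp_rot": TCP orientation; "ft_force": force on the tool from outside, world axes, zero at the start; "torque": the same for the moment, N m; "opening": finger opening in m.
Only numpy, scipy, OpenCV 4.12 (cv2) and the standard library are available. Lean on these libraries where they do the work, as an engineer would, in place of code of your own. Each camera call takes 0.05 s, during which the arm holds its last target.

TASK

The gas strut is off the battery-pack tester, so its cover will not stay up by itself. Swing the latch bar at the front fully aside, then lift the cover by its handle, without letting it drop, and hold it open at 60 degrees, give or take 6, so that I can clean the contact pins. Finish while you are still holding it there by the handle, and leave the other things on the bench where they are.

Things in the scene. Friction and masses are not known exactly. Their poses are not given: they have to be found in the camera images.
- jig: the pack tester, a box 250 mm (its x) by 320 mm (its y) by 70 mm high that cannot be moved: grey body, aluminium walls, a clear window cover on top. Origin: centre of its underside, on the bench. Its front, with the handle and the latch, faces its own -x (roughly towards the robot); z up
- cover: the tester's hinged cover, with its handle: aluminium frame round a clear pane, 320 mm wide, 12 mm thick, 225 mm from hinge line to front edge. Origin: middle of the hinge line, at mid-thickness; axes as the tester's when shut, turning with the cover; its -x points from the hinge to the front edge and handle
- cover_angle (a joint): opening angle of the cover, rad: 0 shut (level), growing as its front edge rises and swings to the rear; 60 degrees = 1.047; stop at 1.40. No spring or detent: the cover weighs about 0.7 kg (varies) and falls shut from any angle
- cover_hinge (a point): middle of the cover's hinge line, at the tester's rear: tester frame (105, 0, 76) mm; the line runs along the tester's y
- handle_bar (a point): the cover's steel bow handle. This point: middle of its round cross bar, 12 mm thick, 130 mm long along y, 275 mm from the hinge line and level with it when shut (76 mm over the bench); axes as the tester's when shut, turning with the cover. Legs at y = +-65 mm run back to the cover's front edge. 44 mm free between bar and edge; free below and in front. The bar can turn in a grip
- latch (a joint): angle of the latch bar, rad, about an upright axis: 0 pointing straight back over the cover's front edge, which it holds down; growing as its free end swings out to the tester's +y side, away from the handle (counter-clockwise from above); stop at 1.62, clear of the cover from about 1.3. Starts at 0 to 0.25. Stays where it is left; about 1.5 N at its knob moves it
- latch_knob (a point): on the axis of the latch's black finger knob: upright, round, 16 mm across, 32 mm tall, 42 mm from the pivot, on a steel bar 66 mm long, 16 mm wide, 5 mm thick. The knob's top is 11 mm above this point, the bar's top 21 mm below it; around it, within 35 mm, nothing stands above the bar
- latch_pivot (a point): point on the latch's upright axis at the bar's underside: tester frame (-142, 115, 83.5) mm
- cell_tray: bystander: black divided tray with six white cells, 250 by 180 by 22 mm; origin centre of its underside; leave it
- gas_strut: bystander: the dismounted gas strut, lying on the bench, 216 mm along its x, 17 mm thick; origin under its middle; leave it
- driver: bystander: a screwdriver lying on the bench, 170 mm along its x; leave it
- wipe_bottle: bystander: white dispenser bottle with a steel top, 68 mm across, 142 mm tall; origin centre of its foot; leave it

How it is judged:
By the outcome, as a careful person would: the job done as asked, in the order asked, and still so for the second after the job is handed in, while the arm keeps its last pose, push and grip.
It also fails if it takes over 56 s, if anything falls off the work surface, if the arm or the gripper's body presses on something with over 40 N, if the wrist force passes 120 N, or if a joint passes its speed limit or range.

## Working session

There is one attempt and no reset: what is moved stays moved. The work goes in short steps, each a Python script; the robot and the scene stay as the last script left them, time stands still between calls to the robot, and variables do not carry over. Pictures are saved under pics/ and viewed, and the job is handed in when it is done.

```bash
ls; mkdir -p pics
python3 - <<'E'
from plant import *
import cv2,numpy as np
for n in ("side","top"):
    im,d=get_image(n); cv2.imwrite(f"pics/{n}0.png",im[:,:,::-1]); np.save(f"pics/{n}0.npy",d)
    c=get_calibration(n); print(n,np.round(c["intrinsics"],1).tolist(),c["dist_coeffs"],np.round(c["world_from_camera"],3).tolist())
print(observe())
E
```

```text
pics
side [[403.2, 0.0, 283.8], [0.0, 403.2, 206.0], [0.0, 0.0, 1.0]] [-0.02353306  0.          0.          0.          0.        ] [[0.996, -0.058, 0.072, 0.461], [-0.092, -0.538, 0.838, -1.089], [-0.01, -0.841, -0.541, 0.795], [0.0, 0.0, 0.0, 1.0]]
top [[469.3, 0.0, 275.1], [0.0, 469.3, 216.6], [0.0, 0.0, 1.0]] [-0.14991847  0.          0.          0.          0.        ] [[-0.013, -0.98, 0.2, 0.291], [-1.0, 0.012, -0.006, -0.033], [0.004, -0.2, -0.98, 1.41], [0.0, 0.0, 0.0, 1.0]]
{'time_s': 0.1, 'q': array([ 1.17088483e+00,  2.21127517e-01,  1.52749524e+00, -2.67884612e-05,
        1.39471407e+00, -1.26095959e-01]), 'joint_velocities': array([-2.61990612e-03, -1.48450827e-04, -1.99968837e-03,  7.26356007e-05,
       -2.12429874e-04,  7.42860451e-04]), 'joint_torque': array([-3.00444162e-05, -4.98247147e+01, -3.90548480e+01, -2.61738487e-04,
        5.65423019e-03,  2.73275333e-05]), 'eef_pos': array([0.16877773, 0.60115228, 0.1972217 ]), 'tcp_rot': array([-1.68177683,  1.56905195, -1.95558765]), 'ft_force': array([0.47729075, 0.24720152, 0.55711357]), 'torque': array([-0.0016974 ,  0.03089316, -0.00268813]), 'opening': 0.08548578085891743}
```

View pics/side0.png

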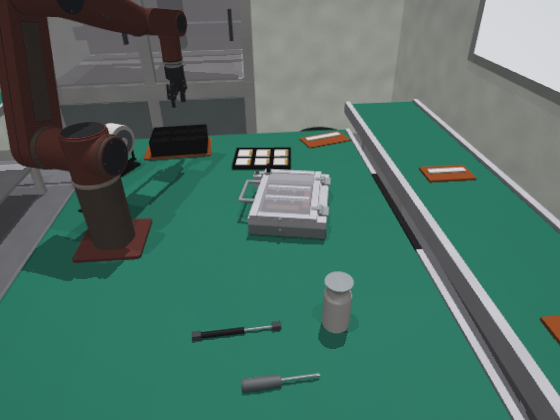

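View pics/top0.png

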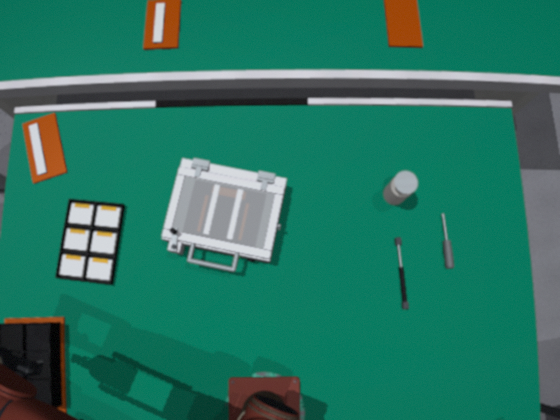

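Run:
```python
import cv2
im=cv2.imread('pics/top0.png'); cv2.imwrite('pics/topc.png',cv2.resize(im[110:290,160:340],None,fx=3.3,fy=3.3,interpolation=cv2.INTER_CUBIC))
im=cv2.imread('pics/side0.png'); cv2.imwrite('pics/sidec.png',cv2.resize(im[120:300,220:440],None,fx=3.3,fy=3.3,interpolation=cv2.INTER_CUBIC))
```

```text
(no output)
```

View pics/topc.png

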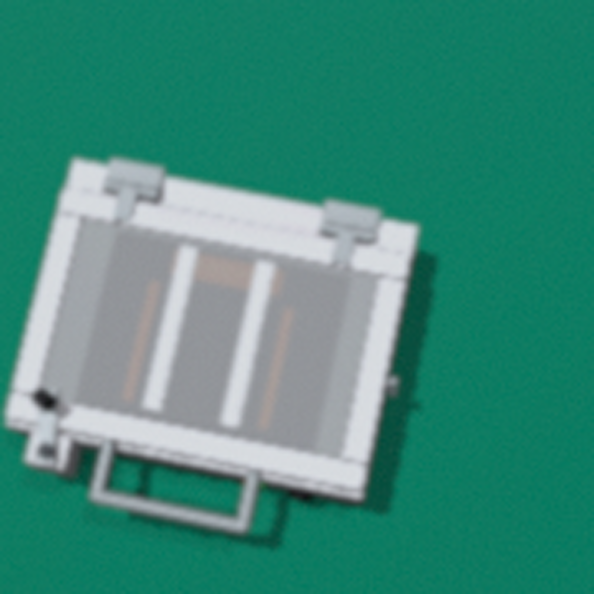

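View pics/sidec.png

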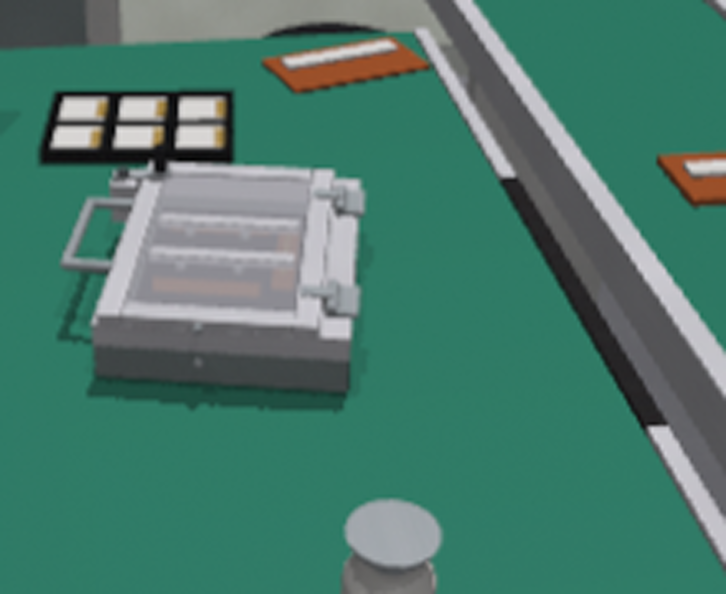

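```bash
cat > h.py <<'E'
import numpy as np,cv2
from plant import *
def ray(n,u,v,z):
    c=get_calibration(n);p=cv2.undistortPoints(np.array([[[u,v]]],float),np.array(c["intrinsics"]),np.array(c["dist_coeffs"]))[0,0]
    T=np.array(c["world_from_camera"]);d=T[:3,:3]@np.array([p[0],p[1],1]);o=T[:3,3]
    return o+d*(z-o[2])/d[2]
def proj(n,P):
    c=get_calibration(n);T=np.linalg.inv(np.array(c["world_from_camera"]))
    r,_=cv2.Rodrigues(T[:3,:3]);return cv2.projectPoints(np.array(P,float).reshape(-1,3),r,T[:3,3],np.array(c["intrinsics"]),np.array(c["dist_coeffs"]))[0][:,0]
E
python3 - <<'E'
from h import *
from scipy.optimize import least_squares
obs=[('top',(92,495),(-.176,.071,.078)),('top',(245,531),(-.176,-.071,.078)),
('top',(5,427),(-.125,.160,.070)),('top',(362,500),(-.12,-.16,.070)),('top',(418,223),(.125,-.16,.07)),('top',(75,157),(.125,.16,.076)),
('side',(62,266),(-.176,-.071,.076)),('side',(350,338),(.125,-.16,.076)),('side',(95,322),(-.12,-.16,.082)),('side',(88,198),(-.176,.071,.08)),('side',(95,375),(-.125,-.16,0)),('side',(350,388),(.125,-.16,0))]
def px(n,c): return np.array((160 if n=='top' else 220, 110 if n=='top' else 120))+np.array(c)/3.3
def W(x,P):
    c,s=np.cos(x[2]),np.sin(x[2]);return np.array([x[0]+c*P[0]-s*P[1],x[1]+s*P[0]+c*P[1],P[2]])
f=lambda x:np.concatenate([proj(n,W(x,P))[0]-px(n,c) for n,c,P in obs])
r=least_squares(f,[.5,0,0],loss='soft_l1');print(r.x);print(np.round(f(r.x).reshape(-1,2),1))
np.save('pose.npy',r.x)
for a in (0,.1,.25):
  P=(-.142+.042*np.cos(a),.115+.042*np.sin(a),.1205);print(a,W(r.x,P),(proj('top',W(r.x,P))[0]-[160,110])*3.3,(proj('side',W(r.x,P))[0]-[220,120])*3.3)
for P in [(-.142,.115,.09),(-.17,0,.076),(.105,0,.076)]:print(W(r.x,P),(proj('top',W(r.x,P))[0]-[160,110])*3.3)
k=ray('top',160+45/3.3,110+398/3.3,.1205);print(k)
d=np.load('pics/top0.npy');print(np.round(d[225:250:3,165:190:3],3))
E
```

```text
[ 0.59257989  0.10609417 -0.21672355]
[[-1.2  1.1]
 [ 0.8  0.5]
 [ 0.4 -1.5]
 [ 0.1 -2.7]
 [ 0.1  0.6]
 [-0.5 -0.6]
 [-0.8  0.1]
 [ 0.5 -1. ]
 [ 0.2 -2.7]
 [-0.3 -0.6]
 [ 0.1  1.9]
 [-0.6  3.2]]
0 [0.51964772 0.2399071  0.1205    ] [ 50.25913638 395.27996523] [159.87862521 148.56100249]
0.1 [0.52034443 0.24404713 0.1205    ] [ 45.47554267 394.52197697] [160.28058976 146.8540093 ]
0.25 [0.52060697 0.25033575 0.1205    ] [ 38.18916076 394.29249972] [160.17914836 144.31241329]
[0.47863022 0.2489384  0.09      ] [ 45.86892061 448.20075773]
[0.42655666 0.14264943 0.076     ] [169.40582906 509.05368022]
[0.69512364 0.08351592 0.076     ] [239.28686055 209.37136256]
[0.51734635 0.24437018 0.1205    ]
[[1.348 1.349 1.353 1.348 1.352 1.351 1.355 1.351 1.353]
 [1.344 1.348 1.311 1.342 1.353 1.35  1.353 1.354 1.344]
 [1.346 1.342 1.307 1.306 1.347 1.346 1.348 1.353 1.348]
 [1.337 1.346 1.338 1.331 1.345 1.345 1.345 0.    1.342]
 [1.344 1.34  1.34  1.335 1.341 1.342 1.346 1.344 1.344]
 [1.381 1.355 1.334 1.335 1.359 1.342 1.345 1.345 1.339]
 [1.421 1.42  1.328 1.333 1.342 1.34  1.354 1.348 1.352]
 [1.419 1.334 1.326 1.324 1.337 1.341 1.372 1.422 1.396]
 [1.411 1.335 1.326 1.324 1.333 1.348 1.388 1.422 1.42 ]]
```

```bash
cat >> h.py <<'E'
from scipy.spatial.transform import Rotation as Ro
X=np.load('pose.npy');TH=X[2]
def W(P):
    c,s=np.cos(TH),np.sin(TH);return np.array([X[0]+c*P[0]-s*P[1],X[1]+s*P[0]+c*P[1],P[2]])
def rpy(jaw,tilt=0,flip=1):
    "jaw: world yaw of jaw axis; tilt fingers along jaw dir"
    j=np.array([np.cos(jaw),np.sin(jaw),0]);dn=np.array([0,0,-1.])
    x=np.cos(tilt)*dn+np.sin(tilt)*j; y=flip*(np.cos(tilt)*j-np.sin(tilt)*dn)
    return Ro.from_matrix(np.c_[x,y,np.cross(x,y)]).as_euler('xyz').tolist()
def knob(a,z): return W((-.142+.042*np.cos(a),.115+.042*np.sin(a),z)).tolist()
def bar(a,r=.275): return W((.105-r*np.cos(a),0,.076+r*np.sin(a)))
E
python3 - <<'E'
from h import *
for f in (1,-1):
  print(f)
  for a in (.08,.8,1.55):
    q=inverse_kinematics(knob(a,.098),rpy(TH+a+np.pi/2,0,f));print(a,None if q is None else np.round(q,2))
  for t in (0,.3,.5):
   for a in (0,.5,1.05):
    o=rpy(TH,t,f);x=Ro.from_euler('xyz',o).as_matrix()[:,0]
    q=inverse_kinematics((bar(a)+.019*x).tolist(),o);print('bar',t,a,None if q is None else np.round(q,2))
E
```

```text
1
0.08 [ 0.3   0.19  1.75 -0.    1.19 -1.13]
0.8 [ 0.35  0.21  1.74 -0.    1.2  -1.8 ]
1.55 [ 0.4   0.18  1.77 -0.    1.19 -2.51]
bar 0 0 [ 0.15 -0.05  2.1  -0.    1.09  0.36]
bar 0 0.5 [ 0.12 -0.13  1.91 -0.    1.36  0.34]
bar 0 1.05 [ 0.06  0.05  1.53 -0.    1.56  0.28]
bar 0.3 0 [ 0.25 -0.25  2.31 -0.18  0.83  0.57]
bar 0.3 0.5 [ 0.21 -0.36  2.12 -0.14  1.11  0.47]
bar 0.3 1.05 [ 0.12 -0.18  1.78 -0.1   1.26  0.36]
bar 0.5 0 [ 0.35 -0.35  2.44 -0.43  0.67  0.85]
bar 0.5 0.5 [ 0.29 -0.49  2.26 -0.29  0.94  0.63]
bar 0.5 1.05 [ 0.17 -0.31  1.94 -0.21  1.06  0.45]
-1
0.08 [ 0.3   0.19  1.75 -0.    1.19  2.01]
0.8 [ 0.35  0.21  1.74 -0.    1.2   1.34]
1.55 [ 0.4   0.18  1.77 -0.    1.19  0.63]
bar 0 0 None
bar 0 0.5 None
bar 0 1.05 None
bar 0.3 0 [ 0.25 -0.25  2.31 -0.18  0.83 -2.57]
bar 0.3 0.5 [ 0.21 -0.36  2.12 -0.14  1.11 -2.67]
bar 0.3 1.05 None
bar 0.5 0 [ 0.35 -0.35  2.44 -0.43  0.67 -2.29]
bar 0.5 0.5 [ 0.29 -0.49  2.26 -0.29  0.94 -2.51]
bar 0.5 1.05 None<sys>:0: UserWarning: Gimbal lock detected. Setting third angle to zero since it is not possible to uniquely determine all angles.
```

```bash
python3 -W ignore - <<'E'
from h import *
a=.08; O=lambda a:rpy(TH+a+np.pi/2,0,-1)
gripper_to(.05,20)
movep(knob(a,.18),O(a))
print(observe()['time_s'])
print(move_l(knob(a,.1),feed=.12,max_force=10))
s=observe();print(s['time_s'],s['eef_pos'],s['ft_force'])
gripper_to(0.0,20)
s=observe();print(s['time_s'],s['eef_pos'],s['ft_force'],s['opening'])
im,d=get_image('top');cv2.imwrite('pics/top1.png',cv2.resize(im[110:290,120:340,::-1],None,fx=3.3,fy=3.3))
im,d=get_image('side');cv2.imwrite('pics/side1.png',cv2.resize(im[60:300,180:440,::-1],None,fx=2.4,fy=2.4))
E
```

```text
2.3917
False
3.2083 [0.52081352 0.24351772 0.10075873] [-0.11280398  0.05367117  0.40072066]
3.7417 [0.52026422 0.24321444 0.10010613] [ 0.90331506 -0.18324707  0.67086503] 8.378373658049712e-05
```

View pics/side1.png

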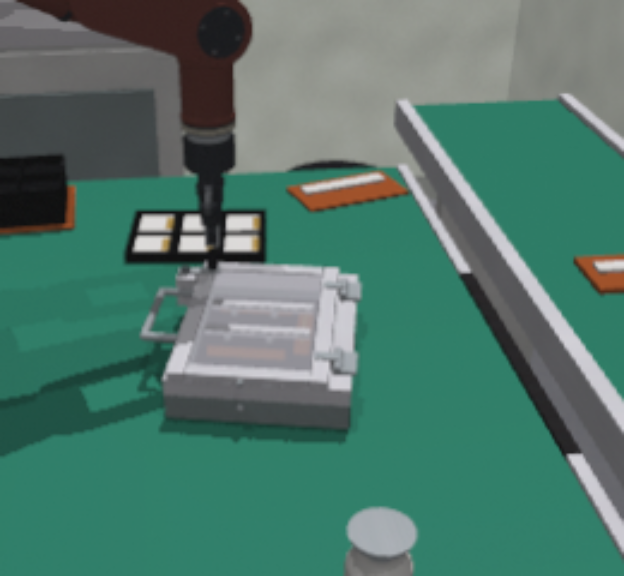

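```bash
python3 -W ignore - <<'E'
from h import *
move_l(knob(.08,.2),feed=.2)
p=observe()['eef_pos'].copy()
gripper_to(.05,20)
move_l((p+[-.0,.18,.1]).tolist(),feed=.3)
im,d=get_image('top');cv2.imwrite('pics/top2.png',cv2.resize(im[170:270,150:260,::-1],None,fx=6,fy=6,interpolation=cv2.INTER_CUBIC));np.save('pics/top2.npy',d)
im,d=get_image('side');cv2.imwrite('pics/side2.png',cv2.resize(im[150:250,220:340,::-1],None,fx=6,fy=6,interpolation=cv2.INTER_CUBIC))
print(observe()['time_s'])
E
```

```text
5.9583
```

View pics/top1.png

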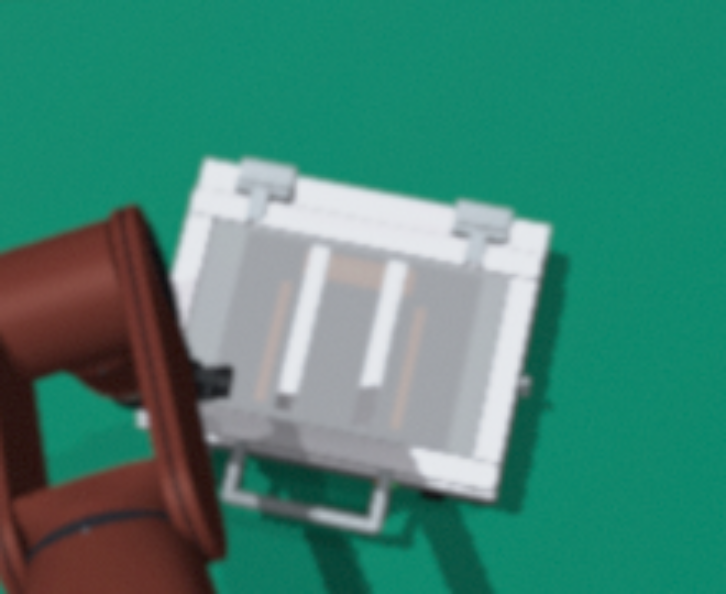

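View pics/top2.png

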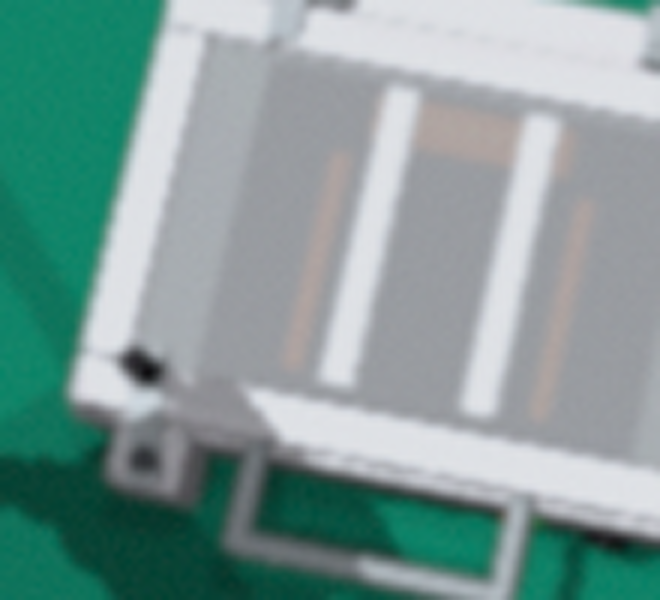

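View pics/side2.png

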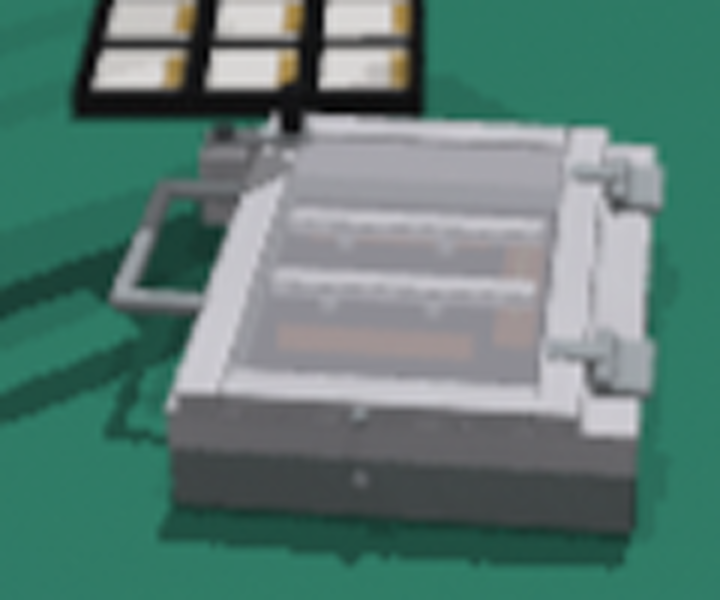

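```bash
python3 -W ignore - <<'E'
from h import *
p=[.5203,.2432,.1001]
print('tip side1 crop',(proj('side',p)[0]-[180,60])*2.4,'top1',(proj('top',p)[0]-[120,110])*3.3, 'z.12 top1',(proj('top',[.52,.243,.15])[0]-[120,110])*3.3)
s=observe();print(s['eef_pos'],Ro.from_euler('xyz',s['tcp_rot']).as_matrix().round(3).tolist())
print(s['opening'])
for (u,v) in ((.1205,0),):pass
print('knob pts side2 z.1205',ray('side',220+293/6,150+90/6,.1205),'base',ray('side',220+293/6,150+132/6,.0885))
print('knob top2 top',ray('top',150+132/6,170+358/6,.1205),'base',ray('top',150+155/6,170+375/6,.0885))
print('pivot',ray('top',150+146/6,170+458/6,.0885),W((-.142,.115,.0885)),'side', ray('side',220+222/6,150+132/6,.0885))
E
python3 - <<'E'
import cv2
im=cv2.imread('pics/side1.png')[150:310,120:320];cv2.imwrite('pics/side1c.png',cv2.resize(im,None,fx=3.5,fy=3.5,interpolation=cv2.INTER_CUBIC))
E
```

```text
tip side1 crop [212.9704025  262.87083584] top1 [183.32979949 398.65999349] z.12 top1 [171.37524401 388.76785329]
[0.51952447 0.4214922  0.29760013] [[-0.002, -0.138, -0.99], [-0.002, -0.99, 0.138], [-1.0, 0.002, 0.002]]
0.050246508888009966
knob pts side2 z.1205 [0.52106693 0.23989837 0.1205    ] base [0.52045104 0.24555987 0.0885    ]
knob top2 top [0.52006978 0.24910319 0.1205    ] base [0.51738907 0.24469443 0.0885    ]
pivot [0.47734936 0.24796382 0.0885    ] [0.47863022 0.2489384  0.0885    ] side [0.47646166 0.25045809 0.0885    ]
```

View pics/side1c.png

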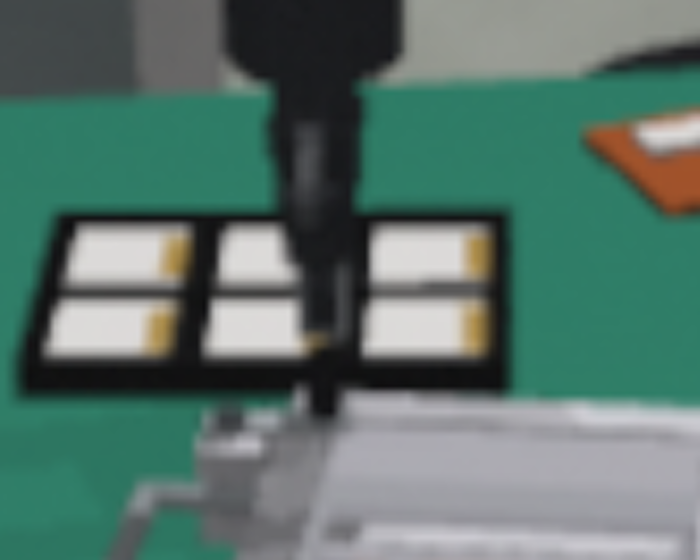

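```bash
python3 -W ignore - <<'E'
from h import *
gripper_to(0,20)
p=observe()['eef_pos'];R=Ro.from_euler('xyz',observe()['tcp_rot']).as_matrix()
print(p,proj('side',p),proj('top',p), (proj('side',p)[0]-[200,30])*5, (proj('side',p+R[:,0]*-.019)[0]-[200,30])*5)
im,d=get_image('side');print(im.shape)
cv2.imwrite('pics/side3.png',cv2.resize(im[30:150,200:340,::-1],None,fx=5,fy=5,interpolation=cv2.INTER_CUBIC));np.save('pics/side3.npy',d)
im,d=get_image('top');cv2.imwrite('pics/top3.png',im[:,:,::-1])
E
```

```text
[0.5197291  0.42299784 0.29905827] [[264.21135496 101.59062006]] [[ 88.00673797 217.93258098]] [321.05677478 357.95310029] [320.16341141 333.50284893]
(420, 560, 3)
```

View pics/side3.png

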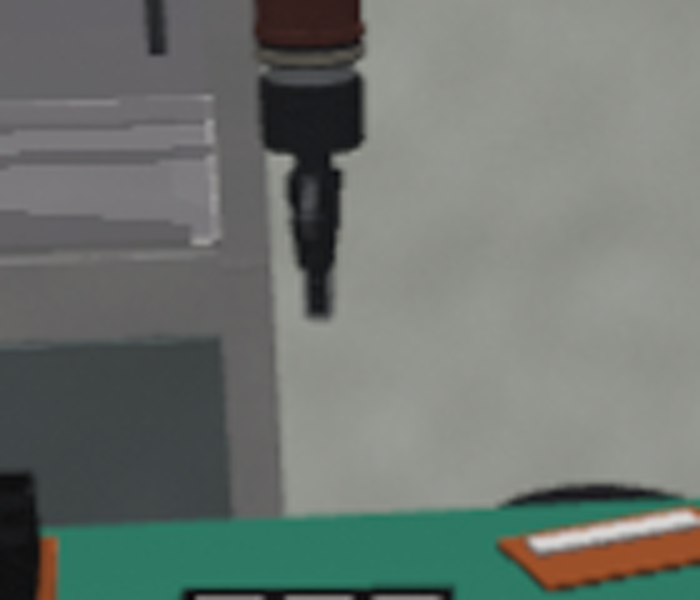

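View pics/top3.png

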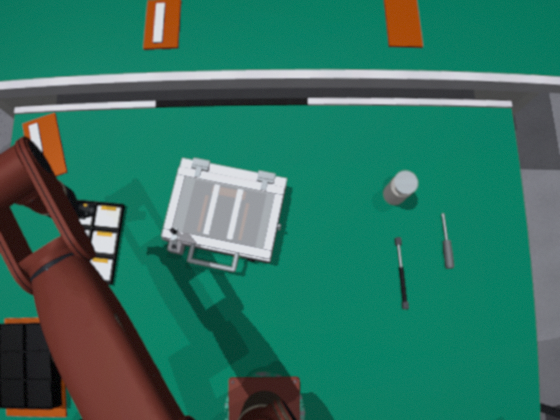

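```bash
python3 -W ignore - <<'E'
from h import *
d=np.load('pics/side3.npy');c=get_calibration('side');T=np.array(c['world_from_camera'])
def w(u,v):
    z=np.median([x for x in d[int(v)-1:int(v)+2,int(u)-1:int(u)+2].ravel() if 0<x<1.75] or [0])
    p=cv2.undistortPoints(np.array([[[u,v]]],float),np.array(c["intrinsics"]),np.array(c["dist_coeffs"]))[0,0]
    return z,(T[:3,:3]@(z*np.array([p[0],p[1],1]))+T[:3,3]).round(3)
for a,b in [(317,312),(317,300),(317,280),(315,250),(315,210),(315,180),(312,140),(312,100),(312,75),(312,50),(312,20)]:
    print(a,b,w(200+a/5,30+b/5))
print(np.round(d[88:97,258:270],2))
print(observe())
E
```

```text
317 312 (np.float32(1.5105019), array([0.518, 0.413, 0.338]))
317 300 (np.float32(1.5042926), array([0.518, 0.412, 0.347]))
317 280 (np.float32(1.4946709), array([0.518, 0.41 , 0.363]))
315 250 (np.float32(1.4503336), array([0.516, 0.377, 0.394]))
315 210 (np.float32(1.424397), array([0.517, 0.367, 0.425]))
315 180 (np.float32(1.4297869), array([0.518, 0.384, 0.441]))
312 140 (np.float32(1.4189081), array([0.518, 0.388, 0.468]))
312 100 (np.float32(1.403763), array([0.519, 0.387, 0.495]))
312 75 (np.float32(1.4010122), array([0.519, 0.394, 0.511]))
312 50 (np.float32(1.3864158), array([0.52 , 0.388, 0.528]))
312 20 (np.float32(1.3736115), array([0.52 , 0.385, 0.548]))
[[3.43 3.44 1.5  1.5  1.5  1.49 1.5  1.51 3.41 3.43 3.44 3.42]
 [3.44 3.41 1.51 1.5  1.51 0.   1.5  1.51 1.52 3.43 3.41 3.44]
 [3.43 3.42 1.51 1.5  1.5  1.49 1.5  1.51 1.52 3.46 3.44 3.42]
 [3.43 3.44 1.51 1.51 1.51 1.51 1.51 1.51 1.51 3.44 3.41 3.45]
 [3.43 3.42 1.51 1.5  1.5  1.5  1.51 1.51 1.52 3.45 3.45 3.43]
 [3.45 3.44 3.43 1.51 1.52 1.51 1.52 1.51 3.44 3.44 3.46 3.45]
 [3.46 3.43 3.46 1.51 1.52 1.51 1.52 1.52 3.46 3.45 3.46 3.46]
 [3.44 3.43 3.45 3.45 3.44 3.45 3.46 3.46 3.45 3.44 3.45 3.45]
 [3.45 3.47 3.45 3.45 3.43 3.45 3.45 3.46 3.47 3.48 3.47 3.46]]
{'time_s': 6.5917, 'q': array([ 5.65755959e-01,  2.87532711e-01,  1.26025673e+00, -1.74472016e-05,
        1.59372688e+00,  2.27321735e+00]), 'joint_velocities': array([ 0.00117731,  0.00105821,  0.00016084,  0.00027917,  0.00111379,
       -0.00119882]), 'joint_torque': array([-5.29539934e-02, -5.42562461e+01, -4.03400767e+01, -3.42908264e-03,
        8.48413238e-04, -1.90059300e-04]), 'eef_pos': array([0.51968472, 0.42309841, 0.299016  ]), 'tcp_rot': array([-2.6638198 ,  1.57071803,  0.34110739]), 'ft_force': array([0.09762836, 0.77040985, 0.20824861]), 'torque': array([-0.01524105, -0.02325435, -0.01860973]), 'opening': 0.00014789382557405315}
```

```bash
python3 -W ignore - <<'E'
from h import *
# z of seen tip at known xy depth: tip edge row 94.6 col 263.4; solve z s.t. proj matches
for dz in (.02,.025,.03,.035,.04): print(dz,proj('side',[.5197,.4135,.299+dz])[0])
im=cv2.imread('pics/side0.png');cv2.imwrite('pics/side0g.png',cv2.resize(im[40:130,130:230],None,fx=6,fy=6,interpolation=cv2.INTER_CUBIC))
for dz in (0,.013,.03,.045,.06): print('start',dz,(proj('side',[.1688,.6012,.1972+dz])[0]-[130,40])*6)
d=np.load('pics/side0.npy');print(np.round(d[92:108,166:190],2))
E
```

```text
0.02 [264.14246112  97.23180171]
0.025 [264.09509071  95.92799782]
0.03 [264.04756533  94.61970973]
0.035 [263.9998843   93.30691629]
0.04 [263.95204693  91.98959625]
start 0 [305.80583379 449.75065167]
start 0.013 [303.14829096 432.15250431]
start 0.03 [299.64318721 408.92772033]
start 0.045 [296.5220261  388.23337456]
start 0.06 [293.37389849 367.347246  ]
[[2.35 1.6  1.59 1.6  1.6  1.59 1.59 1.6  1.63 1.62 1.62 1.63 1.63 2.36
  1.71 1.72 1.71 1.71 1.71 1.7  2.36 2.35 2.35 2.36]
 [2.35 1.59 1.6  1.59 1.6  1.59 1.59 1.6  1.62 1.63 1.61 1.62 1.63 2.36
  1.72 1.71 1.71 1.71 1.7  1.72 2.36 2.36 2.37 2.37]
 [2.34 1.6  1.6  1.61 1.63 1.63 1.59 1.6  1.63 1.63 1.63 1.62 2.37 2.36
  1.71 1.71 1.72 1.71 1.72 1.72 2.36 2.36 2.36 2.36]
 [2.36 1.6  1.6  1.61 1.63 1.62 1.6  1.6  2.37 1.62 1.63 2.36 2.36 2.36
  1.72 1.72 1.72 1.71 1.71 1.71 2.37 2.37 2.37 2.38]
 [2.36 1.6  1.6  1.61 1.62 1.63 1.6  1.61 2.36 1.62 1.63 2.37 2.37 2.36
  2.37 1.71 1.71 1.71 1.72 1.72 2.37 2.37 2.37 2.38]
 [2.37 2.37 1.6  1.61 1.61 1.6  1.6  1.61 1.61 1.62 1.63 2.37 2.37 2.37
  2.36 1.72 1.72 1.72 1.72 1.72 2.37 2.36 
[... 561 characters left out ...]
3 1.64 2.36 2.36 2.37
  2.37 2.37 2.37 2.37 2.37 2.37 2.38 2.38 2.38 2.36]
 [2.37 2.36 2.37 2.36 2.37 2.35 1.64 1.64 1.64 1.64 1.64 2.38 2.38 2.38
  2.38 2.36 2.37 2.37 2.39 2.37 2.38 2.39 2.38 2.39]
 [2.38 2.37 2.39 2.38 2.37 2.36 1.64 1.64 1.64 1.64 1.64 1.65 2.38 2.37
  2.39 2.37 2.39 2.37 2.37 2.38 2.38 2.39 2.38 2.38]
 [2.38 2.37 2.38 2.37 2.37 2.37 1.64 1.64 1.64 1.64 1.65 1.64 2.38 2.38
  2.39 2.38 2.39 2.38 2.4  2.38 2.38 2.38 2.39 2.38]
 [2.38 0.   2.38 2.38 2.38 2.38 1.64 1.65 1.64 1.65 1.65 1.65 2.39 2.36
  2.39 2.38 2.38 2.38 2.39 2.4  2.39 2.38 2.39 2.38]
 [2.37 2.4  2.36 2.39 2.38 2.39 1.65 1.65 1.65 1.65 1.64 1.64 2.39 2.38
  2.37 2.39 2.38 2.39 2.37 2.4  2.39 2.39 2.39 2.38]]
```

View pics/side0g.png

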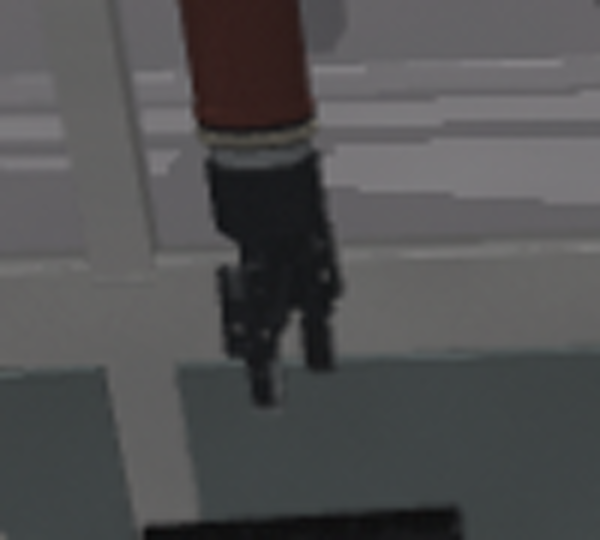

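The closed fingertips show about 31 mm short of the reported TCP along the tool axis. The start picture gives the same offset. My first grip therefore closed above the knob, so I'll correct for this offset.

```bash
python3 -W ignore - <<'E'
from h import *
D=.031
a=.1; O=lambda a:rpy(TH+a+np.pi/2,0,-1)
gripper_to(.05,20)
movep(knob(a,.19-D),O(a))
print(move_l(knob(a,.101-D),feed=.1,max_force=8))
gripper_to(0.0,25)
s=observe();print(s['time_s'],s['eef_pos'],s['ft_force'],s['opening'])
im,d=get_image('side');cv2.imwrite('pics/side4.png',cv2.resize(im[120:240,200:340,::-1],None,fx=5,fy=5,interpolation=cv2.INTER_CUBIC))
E
```

```text
False
9.475 [0.5214988  0.24455364 0.07115921] [1.68620613 1.47925769 2.56674607] 0.014608541562539002
```

View pics/side4.png

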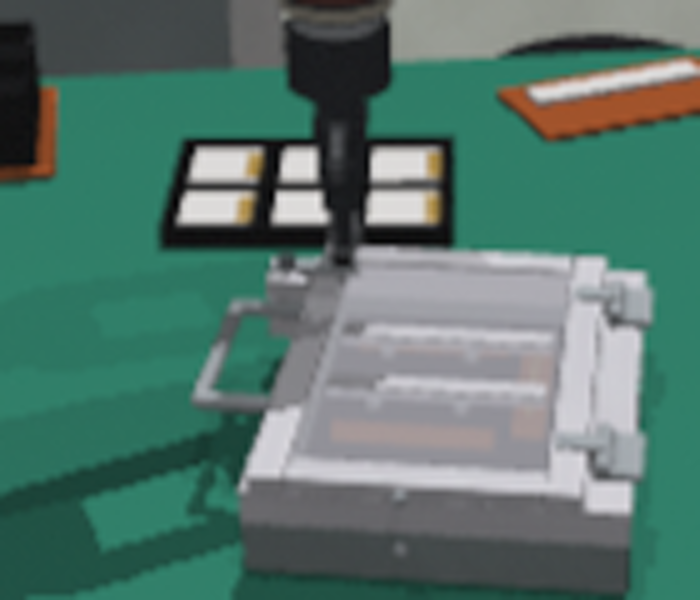

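```bash
python3 -W ignore - <<'E'
from h import *
D=.031;O=lambda a:rpy(TH+a+np.pi/2,0,-1)
for a in np.arange(.25,1.60,.15).tolist()+[1.6]:
    hit=move_l(knob(a,.101-D),feed=.06,rotation=O(a),max_force=18)
    s=observe();print(round(a,2),hit,s['time_s'],s['eef_pos'].round(4),s['ft_force'].round(1),round(s['opening'],4))
    if hit: break
E
```

```text
0.25 False 9.825 [0.5221 0.2509 0.0711] [4.3 3.9 4.8] 0.0145
0.4 False 10.125 [0.5218 0.2574 0.0712] [6.1 3.7 4.8] 0.0141
0.55 False 10.425 [0.5206 0.264  0.0713] [6.8 6.5 2.3] 0.0147
0.7 False 10.725 [0.5183 0.2702 0.0714] [7.2 7.5 1.7] 0.015
0.85 False 11.025 [0.5154 0.2749 0.0714] [9.1 4.9 2. ] 0.0147
1.0 False 11.325 [0.5116 0.2803 0.0715] [11.3  8.2 -0.5] 0.0147
1.15 False 11.625 [0.5069 0.2852 0.0715] [ 9.2 10.2 -0.9] 0.0143
1.3 False 11.925 [0.5016 0.2893 0.0716] [10.1 13.4 -0.7] 0.0146
1.45 False 12.225 [0.4955 0.2925 0.0716] [10.1 15.4 -1.3] 0.0146
1.6 False 12.525 [0.4886 0.2946 0.0715] [ 4.5 18.7  3.7] 0.0145
1.6 False 12.775 [0.4882 0.2946 0.0716] [ 4.2 17.7  1.7] 0.0152
```

```bash
python3 -W ignore - <<'E'
from h import *
D=.031;O=lambda a:rpy(TH+a+np.pi/2,0,-1)
gripper_to(.05,25)
p=observe()['eef_pos'];p[2]=.19-D;move_l(p.tolist(),feed=.15)
o=rpy(TH,0,1); b=bar(0)
movep((b+[0,0,.10]).tolist(),o)
s=observe();print(s['time_s'],s['eef_pos'],b,s['opening'])
im,d=get_image('side');cv2.imwrite('pics/side5.png',cv2.resize(im[110:250,190:340,::-1],None,fx=4.2,fy=4.2,interpolation=cv2.INTER_CUBIC))
im,d=get_image('top');cv2.imwrite('pics/top5.png',cv2.resize(im[150:290,130:320,::-1],None,fx=4.2,fy=4.2,interpolation=cv2.INTER_CUBIC))
E
```

```text
14.6333 [0.42672817 0.14297031 0.17561845] [0.42655666 0.14264943 0.076     ] 0.05012642607841023
```

View pics/side5.png

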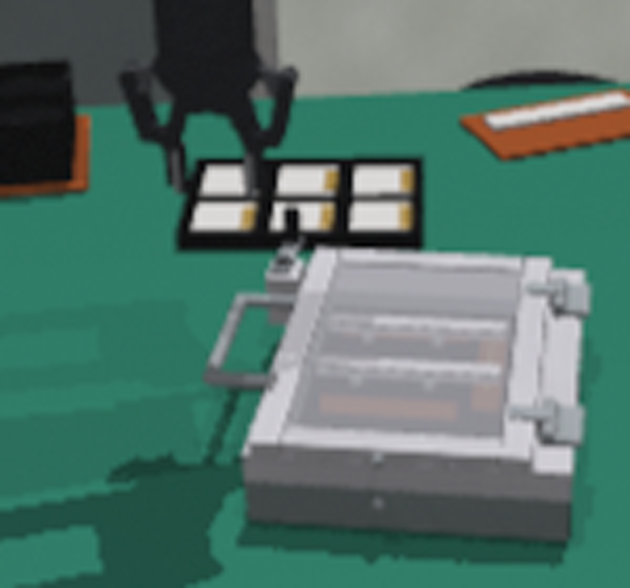

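View pics/top5.png

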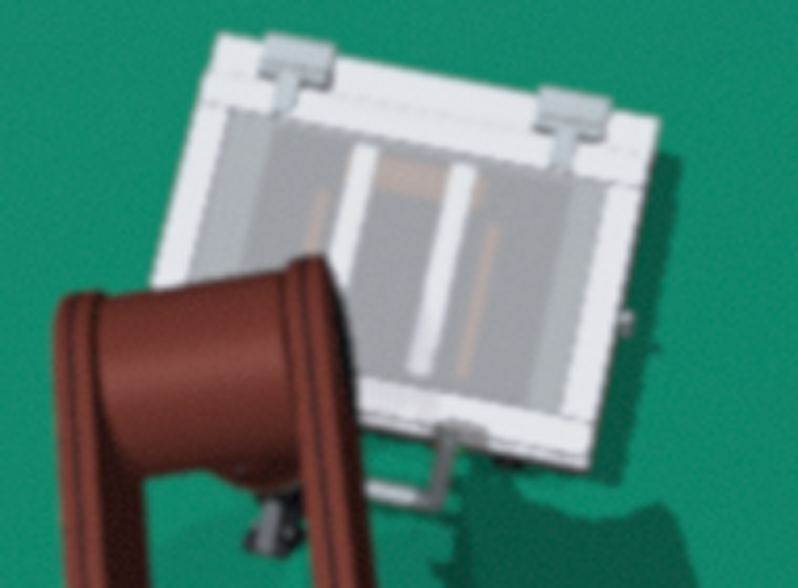

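```bash
python3 -W ignore - <<'E'
from h import *
D=.031;o=rpy(TH,0,1);b=bar(0);off=np.array([0,0,-.019-D])
print(move_l((b+off).tolist(),feed=.08,max_force=8))
s=observe();print(s['time_s'],s['eef_pos'],s['ft_force'])
gripper_to(0,50)
s=observe();print(s['time_s'],s['eef_pos'],s['ft_force'],s['opening'])
im,d=get_image('side');cv2.imwrite('pics/side6.png',cv2.resize(im[110:250,190:340,::-1],None,fx=4.2,fy=4.2,interpolation=cv2.INTER_CUBIC))
E
```

```text
False
16.7583 [0.42694198 0.14271887 0.0264047 ] [ 0.16378111  0.35850937 -0.77539494]
17.2 [0.42476777 0.14307051 0.02615549] [-7.78373148  1.31843495  9.71220773] 0.010074506396745923
```

View pics/side6.png

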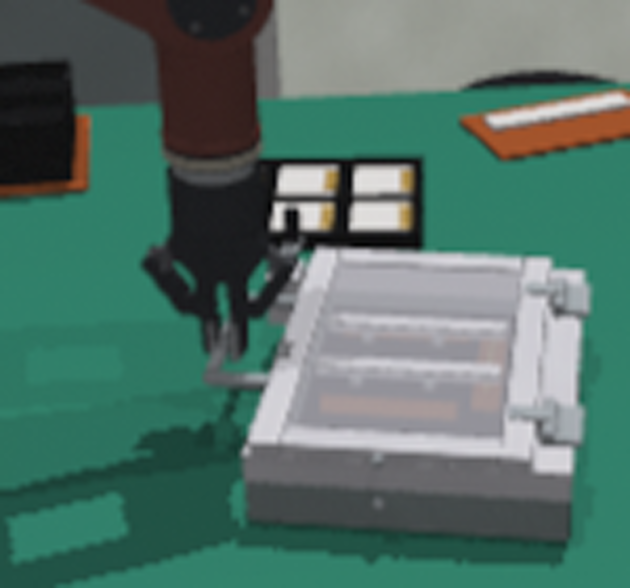

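```bash
cat > lift.py <<'E'
from h import *
import sys
D=.031;off=np.array([0,0,-.019-D])+np.array([-.002*np.cos(TH),-.002*np.sin(TH),0])
def go(angs,feed=.08):
  for a in angs:
    hit=move_l((bar(a)+off).tolist(),feed=feed,max_force=25)
    s=observe();print(round(a,2),hit,s['time_s'],s['eef_pos'].round(4),s['ft_force'].round(1),round(s['opening'],4))
    if hit: break
E
python3 -W ignore - <<'E'
from lift import *
go([.06,.12,.2])
im,d=get_image('side');cv2.imwrite('pics/side7.png',cv2.resize(im[110:250,190:340,::-1],None,fx=4.2,fy=4.2,interpolation=cv2.INTER_CUBIC))
E
```

```text
0.06 False 17.6083 [0.4254 0.143  0.0426] [ 1.   1.1 -2. ] 0.01
0.12 False 17.9667 [0.4266 0.1427 0.0586] [ 3.3  1.3 -3.7] 0.0102
0.2 False 18.3917 [0.4298 0.1419 0.0802] [ 3.5  0.8 -4.4] 0.0097
```

View pics/side7.png

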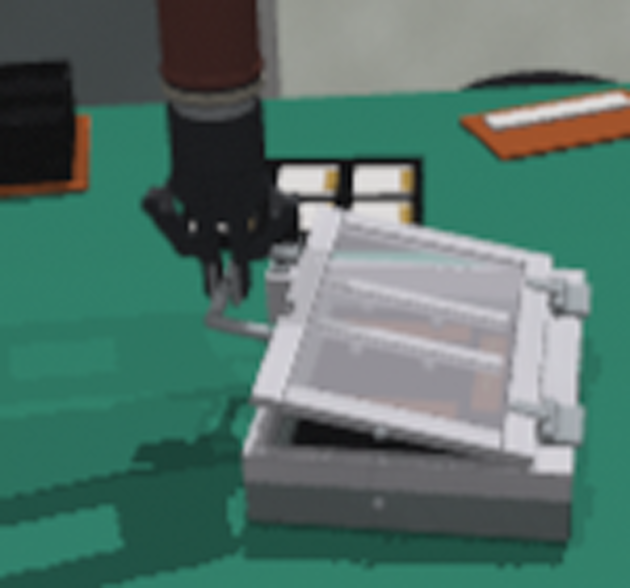

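```bash
python3 -W ignore - <<'E'
from lift import *
go([.3,.4,.5,.6,.7,.8,.9,.98,1.047])
hold(.5)
s=observe();print(s['time_s'],s['eef_pos'].round(4),s['ft_force'].round(1),s['opening'])
im,d=get_image('side');cv2.imwrite('pics/side8.png',cv2.resize(im[70:250,190:340,::-1],None,fx=3.3,fy=3.3,interpolation=cv2.INTER_CUBIC));np.save('pics/side8.npy',d)
im,d=get_image('top');cv2.imwrite('pics/top8.png',cv2.resize(im[130:290,130:320,::-1],None,fx=3.6,fy=3.6,interpolation=cv2.INTER_CUBIC))
b=bar(1.047)
for P in [(.105-.225*np.cos(1.047),-.16,.076+.225*np.sin(1.047)),(.105,-.16,.076),(.105-.275*np.cos(1.047),-.065,.076+.275*np.sin(1.047)),(.105-.275*np.cos(1.047),.065,.076+.275*np.sin(1.047))]:
    print((proj('side',W(P))[0]-[190,70])*3.3,(proj('top',W(P))[0]-[130,130])*3.6)
E
```

```text
0.3 False 18.9333 [0.4361 0.1406 0.1069] [-1.1  3.5 -2.2] 0.01
0.4 False 19.425 [0.4454 0.1385 0.1341] [-4.7  4.2 -1.1] 0.0097
0.5 False 19.9167 [0.4568 0.1361 0.1592] [-6.9  3.3  0.4] 0.01
0.6 False 20.4083 [0.4705 0.1331 0.1831] [-10.3   3.3   3.6] 0.0103
0.7 False 20.9 [0.4864 0.1296 0.2052] [-11.7   3.1   5.3] 0.0102
0.8 False 21.3917 [0.5048 0.1257 0.2262] [-13.2   4.6   9.9] 0.0098
0.9 False 21.8833 [0.5253 0.1213 0.2454] [-13.8   3.6  11.9] 0.0099
0.98 False 22.3083 [0.5439 0.1172 0.259 ] [-11.4   2.3  12.8] 0.0103
1.05 False 22.6917 [0.5594 0.1138 0.2693] [-9.3  2.6 13.7] 0.0101
23.1917 [0.5591 0.1139 0.2691] [-9.4  3.6 13. ] 0.009910993403365357
[308.91823033 306.94338012] [534.53190189 272.63301897]
[429.3641105  498.19800105] [559.63979611 194.4210415 ]
[294.35955921 216.91256563] [387.96368886 265.74206416]
[311.81725522 166.02213135] [199.80844967 227.64398733]
```

View pics/side8.png

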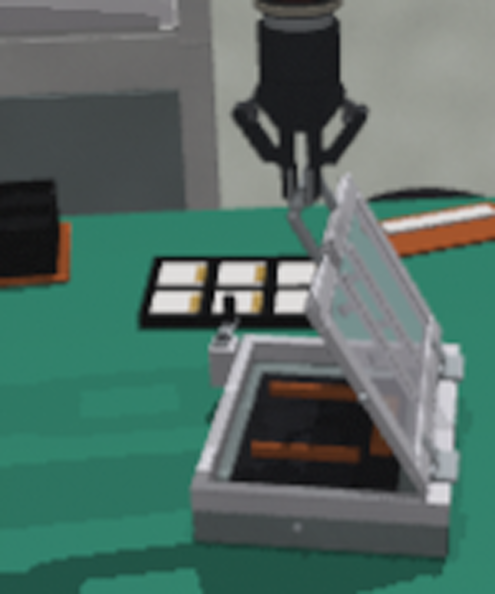

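View pics/top8.png

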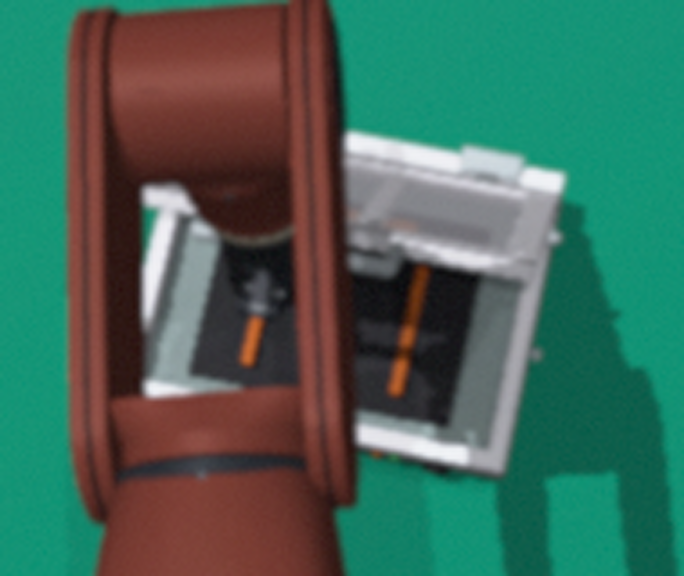

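```bash
python3 -W ignore - <<'E'
from h import *
im,d=get_image('side');cv2.imwrite('pics/side9.png',cv2.resize(im[115:225,270:340,::-1],None,fx=5.4,fy=5.4,interpolation=cv2.INTER_CUBIC))
for a in (.94,1.047,1.15):
  f=lambda r,y,h:(proj('side',W((.103-r*np.cos(a)+h*np.sin(a),y,.076+r*np.sin(a)+h*np.cos(a))))[0]-[270,115])*5.4
  print(a,f(.281,-.071,0).round(),f(.225,-.16,.006).round(),f(.225,-.16,-.006).round(),f(.225,.16,.006).round(),f(0,-.16,.006).round())
E
```

```text
0.94 [ -5. 133.] [ 42. 274.] [ 24. 285.] [108.  54.] [276. 567.]
1.047 [ 39. 107.] [ 79. 254.] [ 60. 264.] [139.  37.] [276. 568.]
1.15 [85. 87.] [118. 239.] [ 98. 247.] [171.  23.] [277. 569.]
```

View pics/side9.png

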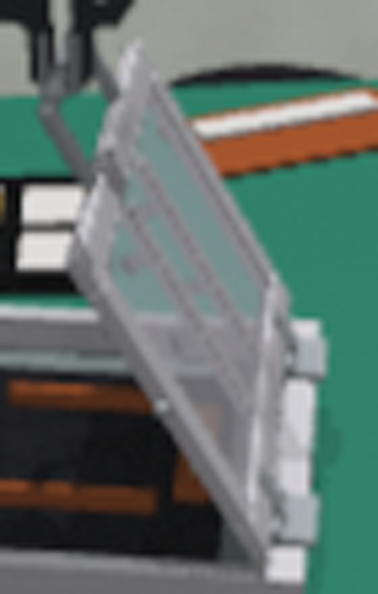

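Run:
```python
from plant import *
s=observe();print(s['time_s'],s['eef_pos'],s['ft_force'],s['opening'])
print(job_done())
```

```text
23.3417 [0.55910024 0.11387236 0.26909282] [-9.56808528  3.10260949 13.2305808 ] 0.010176791149503862
the job is handed in; nothing more can be done
None
```

The latch is swung aside and the arm is holding the cover open by its handle at about 60°. I handed the job in at 23.3 s.

- **Latch:** I gripped the knob and swung it to about 1.6 rad, almost at its stop. A later side picture shows the bar pointing out to the tester's +y side, clear of the cover.
- **Cover:** I gripped the handle bar with the gripper at 50 N and raised it steadily. In the last side picture the cover's corner and the handle fall within about 1 px of where a cover at 1.047 rad (60°) should appear. That puts it at 60°, give or take 1–2°.
- **Grip at hand-in:** it was steady at 10 mm opening, on the 12 mm bar. The wrist showed a constant 16 N or so, probably because the hinge is a few millimetres from where I placed it.
- **Missed first grip:** my first try at the knob closed on air above it. In the pictures the fingertips sit about 31 mm short of the reported tool point, along the tool axis. I corrected for that from then on, and both later grips held.
- **Other things on the bench:** I didn't touch any of them. The pictures up to the latch swing show them in place. I didn't check each one again after lifting the cover.

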